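# Snug the pole mount's hold-down nut

### The arm

A 7-joint arm with a two-finger parallel gripper is mounted at the origin on the work surface. World frame = base frame: x ahead of the robot, y to its left, z up, the work surface at z = 0. Lengths are in m, angles in rad, forces in N, time in s.
With the tool pointing down it reaches from about 0.425 to 0.825 m from the base axis. Payload 3.6 kg.
Tool frame: the origin (TCP) lies midway between the tips of the shut fingers; the grasp point (between the pads) lies 19 mm behind it; z points along the fingers, y is the line along which they close (so a half turn about z gives the same grasp; the last joint's range is limited). The gripper opens to 85 mm and grips with 20 to 120 N. Pads are 22 mm wide; open, the fingers measure 114 mm over their backs; the gripper's body (76 mm by 85 mm) begins 54 mm behind the grasp point. The pads swing forward as they close: fully open they stand 13 mm farther back than shut.
Start: joints at [1.143, 0.615, -0.013, 1.423, 0.008, 1.103, -0.04], TCP at [0.254, -0.598, 0.231] pointing down, gripper open.
Joint ranges: [-3.12, 3.12], [-0.3, 2.06], [-1.34, 1.32], [0.26, 2.42], [-1.36, 4.5], [0.01, 1.98], [-2.84, 2.84]. Speed limits (rad/s): [2.79, 2.79, 3.14, 3.14, 3.14, 3.14, 3.14].

### API

Orientations are given as a unit quaternion [w, x, y, z].
In Python, from bench import ctrl gives the robot as it stands. The module is installed in compiled form; this text tells all that it offers.
- The arm moves only by the shell command python3 -m inch 'ROWS'. ROWS is JSON, a list of rows, each a list of 7 numbers: the turn, a rotation vector about the world's x, y, z in rad, then the shift along the world's x, y, z in mm, then the finger opening in mm, from 0 to 85.4. In form: [[ax, ay, az, tx, ty, tz, fingers], ...]. A call has 1 to 8 rows; each row shifts and turns the commanded pose from where the row before left it; what a row does not reach is not made up. A row lasts 1/8 s, in which the tool goes at most 62.5 mm and 10.7 degrees, less where a joint would pass 70% of its speed; a pose out of reach is approached as far as the arm can. A call is refused whole if a number of a shift passes 62.5 or a number of a turn 0.188, either way. A call with a gripper value outside its range is refused whole. The fingers move at their own pace and stop on an object; the grip force is fixed at half the most. Time passes only in rows, so rows that do not move let the fingers close. It gives the time, the measured TCP pose, the force, the opening and the grip force at its end, in the units of the state.
- ctrl.state(): the state, without advancing time (a new reading comes with each control period).
- ctrl.capture(name): name is "side" or "top" or "wrist"; returns a dict with "color" (384x512x3 uint8, red, green, blue), "mtx" (3x3 intrinsics, pixels), "world_from_camera" (4x4, takes a point from camera to world coordinates); the wrist camera has in their place "mount" (4x4, takes a point from camera to tool coordinates, whose origin is the TCP and whose axes are the flange's). Camera axes: x right, y down, z forward; pixel columns grow to the right and rows downward; lengths in m; the calibration is good to about 2 mm. A picture is of the moment at which its call begins: read the wrist's pose just before it. There is no depth.
- ctrl.close_job(): hands the job in; it is judged then, once.
The state is a dict: "time_s": time; "joint_positions": joint angles; "joint_vel": joint speeds; "joint_efforts": joint torques, N m; "tool_pos": TCP position; "ee_rot": TCP orientation; "wrist_force": force on the tool from outside, world axes, zero at the start; "ft_torque": the same for the moment, N m; "grip_width": finger opening in m; "gripper_force": force on a finger pad.
Only numpy, scipy, OpenCV 4.12 (cv2) and the standard library are available. Lean on these libraries where they do the work, as an engineer would, in place of code of your own. Each camera call takes 0.05 s, during which the arm holds its last target. There are 200 camera calls.

### The job

An adjustable wrench sits on one hold-down nut of the aluminium pole mount, but its jaws are open too wide and would slip. Roll its worm until the jaws just fit the nut, then swing the handle to turn the nut about an eighth of a turn (45 degrees) clockwise as seen from above, and let go.

Things in the scene. Friction and masses are not known exactly. Their poses are not given: they have to be found in the camera images.
- nut_top (a point): Centre of the top face of the steel hex nut, 30 mm across the flats, 22 mm high, that the adjustable wrench sits on; its axis is vertical. A 20 mm stud stands 11 mm above it. It is on a corner of a fixed 12 mm thick aluminium plate, which also carries a grey pole socket (67 mm high) and a second, bare nut, both on the side away from the wrench's handle.
- worm_top (a point): Highest point, 40 mm above the counter, of the wrench's worm: a dark knurled roller in its head, 28 mm in diameter, 22 mm long, axis level and square to the handle, 52 mm from the nut's axis. It stands 6 mm above the head's flat top. The whole wrench is on a spring washer: pressed from above it gives up to 5.5 mm (7.5 N at first, 16 N fully down).
- jaw (a joint): Gap in m by which the jaws are wider than the nut: 0 = fit; 0.007 to 0.010 at the start. To close them, press the worm down 2 to 5 mm with closed fingertips and drag them along the handle, away from the nut: 0.57 mm of jaw per mm of drag, until the jaws stop on the nut. A 30 mm drag from 14 mm before worm_top mostly does it; it may be repeated. Dragging towards the nut opens them.
- handle_grip (a point): Middle of the handle's width and thickness, 190 mm from the nut's axis. The handle is a level steel bar 24 mm wide, 12 mm thick, its underside 20 mm above the counter, from 92 to 250 mm from the axis; it points from worm_top to here. The wrench stays on the nut: it only swings about it (under 3 N at this point), shifts some 3 mm along its jaws, and stays where it is left.
- hexnut (a joint): Angle of the nut in rad, 0 at the start, growing clockwise seen from above. It turns with the wrench only while the jaws fit, with a few degrees of play, and stays where it is left.

How it is judged:
On the way, in this order (a step that is already met when the one before it is completed fails the run):
1. the jaws are rolled in to fit the nut (within 2.5 mm) (value of joint jaw below 0.0025 m), for 0.2 s.
2. the wrench has turned the nut 30 to 60 degrees clockwise (value of joint hexnut between 0.52 and 1.05 rad and distance of handle_grip from where it was at the start of the episode above 0.07 m), for 0.2 s.
At the end, for the whole second after the job is handed in: The jaws fit the nut (no more than 2.5 mm wider than it), the nut stands 30 to 60 degrees clockwise of its start, and the handle has swung with it (its grip point over 70 mm from its start) (all of step 2 and value of joint jaw below 0.0025 m); the robot touches nothing.
It also fails if it takes over 48 s, if anything falls off the work surface, if the arm or the gripper's body presses on something with over 40 N, if the wrist force passes 120 N, or if a joint passes its speed limit or range.

## Working session

There is one attempt and no reset: what is moved stays moved. The work goes in short steps, Python scripts to look and compute and a shell command to move; the robot and the scene stay as the last step left them, time stands still between calls to the robot, and variables do not carry over. Pictures are saved under pics/ and viewed, at most 10 in all, crops included, and the job is handed in when it is done.

```bash
mkdir -p pics
python3 - <<'E'
from bench import ctrl
import cv2,numpy as np
s=ctrl.state();print(s['time_s'],s['tool_pos'],s['ee_rot'],s['grip_width'])
for n in("top","side"):
    c=ctrl.capture(n);cv2.imwrite(f"pics/{n}0.png",c['color'][...,::-1]);np.savez(f"pics/{n}0.npz",**c)
    print(n,c['mtx'].round(1).tolist(),c['world_from_camera'].round(3).tolist())
E
```

```text
0.0 [ 0.25391865 -0.59749955  0.23013147] [-1.28223798e-03  9.79875931e-01  1.99603201e-01 -2.78681625e-04] 0.0856135319198622
top [[365.3, 0.0, 257.2], [0.0, 365.3, 195.5], [0.0, 0.0, 1.0]] [[-0.023, -0.99, 0.14, 0.523], [-0.999, 0.03, 0.044, 0.028], [-0.048, -0.138, -0.989, 0.701], [0.0, 0.0, 0.0, 1.0]]
side [[362.1, 0.0, 254.2], [0.0, 362.1, 193.3], [0.0, 0.0, 1.0]] [[-0.986, -0.112, 0.125, 0.534], [-0.168, 0.616, -0.769, 0.543], [0.009, -0.779, -0.626, 0.48], [0.0, 0.0, 0.0, 1.0]]
```

View pics/top0.png

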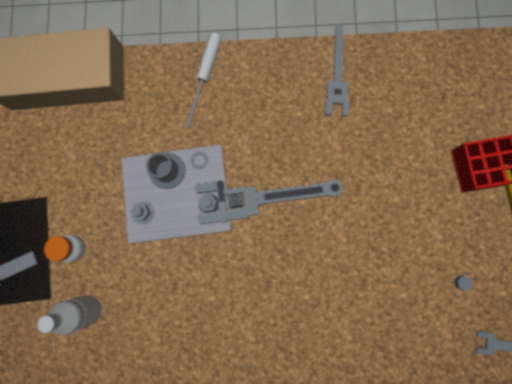

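View pics/side0.png

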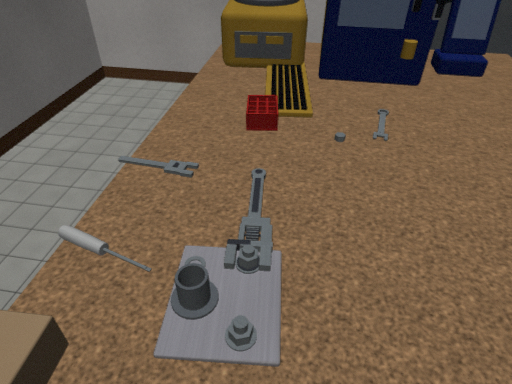

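The top view shows the stud and nut near (207,201), the worm near (236,200) and the handle end near (335,187). The side view shows the stud near (248,254), the worm near (253,232) and the handle end near (259,172). I'll enlarge both to get exact pixels.

Run:
```python
import cv2,numpy as np
a=cv2.imread('pics/top0.png')[170:235,190:350];b=cv2.imread('pics/side0.png')[160:280,205:300]
a=cv2.resize(a,None,fx=5,fy=5,interpolation=cv2.INTER_CUBIC);b=cv2.resize(b,None,fx=5,fy=5,interpolation=cv2.INTER_CUBIC)
for im,x0,y0 in((a,190,170),(b,205,160)):
    for i in range(0,im.shape[1],50):cv2.putText(im,str(x0+i//5),(i,10),0,.35,(0,0,255));cv2.line(im,(i,0),(i,4),(0,0,255))
    for i in range(0,im.shape[0],50):cv2.putText(im,str(y0+i//5),(0,i),0,.35,(0,0,255))
cv2.imwrite('pics/a.png',a);cv2.imwrite('pics/b.png',b)
```

```text
(no output)
```

View pics/a.png

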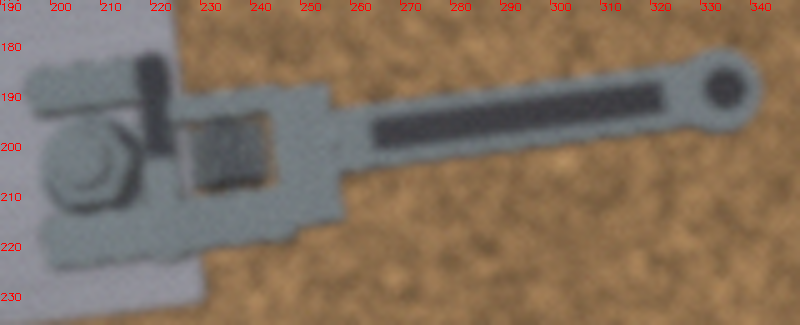

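View pics/b.png

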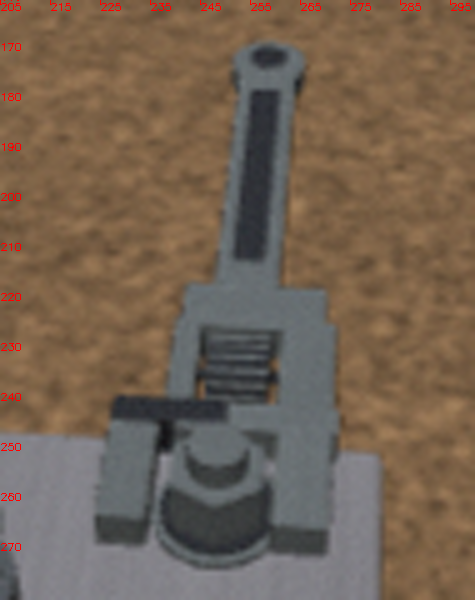

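Zoomed top view: stud top (208,202), worm centre (236,200.4), slot ends (264.4,197) and (322.4,189.4), hole (335,187.6). Zoomed side view: stud top (248.6,248.8), worm (252.6,232.5), slot ends (254.8,212.2) and (258,178), hole (258.6,171.4).

```bash
cat > h.py <<'E'
import numpy as np
def ray(c,p):
    d=np.linalg.inv(c['mtx'])@[p[0],p[1],1];T=c['world_from_camera'];d=T[:3,:3]@d
    return T[:3,3],d/np.linalg.norm(d)
def plane(c,p,z):
    o,d=ray(c,p);return o+d*(z-o[2])/d[2]
def tri(c1,p1,c2,p2):
    a,u=ray(c1,p1);b,v=ray(c2,p2)
    s=np.linalg.lstsq(np.c_[u,-v],b-a,rcond=None)[0];P=a+s[0]*u;Q=b+s[1]*v
    return (P+Q)/2,np.linalg.norm(P-Q)
E
python3 - <<'E'
from h import *
t=np.load('pics/top0.npz');s=np.load('pics/side0.npz')
for n,p,q,z in(("stud",(208,202),(248.6,248.8),.045),("worm",(236,200.4),(252.6,232.5),.040),("slotA",(264.4,197),(254.8,212.2),.032),("slotB",(322.4,189.4),(258,178),.032),("hole",(335,187.6),(258.6,171.4),.032)):
    P,e=tri(t,p,s,q);print(n,(P*1e3).round(1),round(e*1e3,1),(plane(t,p,z)*1e3).round(1),(plane(s,q,z)*1e3).round(1))
A=plane(t,(264.4,197),.032);B=plane(t,(335,187.6),.032);W=plane(t,(236,200.4),.04)
d=(B-A)[:2];d/=np.linalg.norm(d);print(d,np.degrees(np.arctan2(d[1],d[0])))
n=np.array([-d[1],d[0]]);print('worm offset',((W-A)[:2]@n),'nut->',W[:2]-.052*d, 'grip',W[:2]+.138*d)
E
```

```text
stud [606.8 148.2  42.1] 0.1 [606.5 147.7  45. ] [606.3 150.8  45. ]
worm [609.4  98.   29.6] 1.1 [608.6  97.   40. ] [607.1 108.4  40. ]
slotA [614.3  45.1  29.8] 0.8 [614.5  45.   32. ] [613.5  47.6  32. ]
slotB [625.5 -62.3  29.6] 0.5 [625.4 -62.   32. ] [624.8 -59.   32. ]
hole [628.  -85.5  30. ] 0.6 [628.  -85.1  32. ] [627.3 -82.7  32. ]
[ 0.10363953 -0.99461492] -84.05121028712298
worm offset -0.0004076718797581794 nut-> [0.60323934 0.14870559] grip [ 0.62293085 -0.04027125]
```

```bash
python3 -m inch '[[0,0,-0.04,27,53,0,0],[0,0,-0.04,27,53,0,0],[0,0,-0.04,27,53,0,0],[0,0,-0.04,27,53,0,0],[0,0,-0.04,27,53,0,0],[0,0,-0.04,27,53,0,0],[0,0,-0.04,27,53,0,0],[0,0,-0.02,27,53,0,0]]'; python3 -m inch '[[0,0,0,28,54,0,0],[0,0,0,28,54,0,0],[0,0,0,0,0,0,0],[0,0,0,0,0,0,0]]'
python3 - <<'E'
from bench import ctrl
import cv2,numpy as np
s=ctrl.state();c=ctrl.capture('wrist');np.savez('pics/w.npz',**c,pos=s['tool_pos'],rot=s['ee_rot'])
print(s['time_s'],s['tool_pos'],s['ee_rot'],s['wrist_force'],s['grip_width'],c['mount'].round(3).tolist())
cv2.imwrite('pics/w.png',c['color'][...,::-1])
E
```

```text
time_s: 1.1
tool_pos: [0.4706, -0.1724, 0.2311]
ee_rot: [-0.0, 0.999, 0.05, -0.0]
wrist_force: [0.7, -0.3, 0.2]
grip_width: 0.0003
gripper_force: 0.0
time_s: 1.6
tool_pos: [0.5257, -0.0665, 0.2308]
ee_rot: [0.0, 0.999, 0.051, -0.001]
wrist_force: [0.5, -0.7, -0.4]
grip_width: -0.0001
gripper_force: 0.0
1.6 [ 0.52565468 -0.06654228  0.23079715] [ 2.94495070e-04  9.98695511e-01  5.10548176e-02 -7.70971186e-04] [ 0.460755   -0.65553366 -0.37692536] -0.00011903919702523307 [[-0.001, -0.962, -0.274, 0.069], [1.0, -0.0, -0.001, -0.001], [0.001, -0.274, 0.962, -0.144], [0.0, 0.0, 0.0, 1.0]]
```

View pics/w.png

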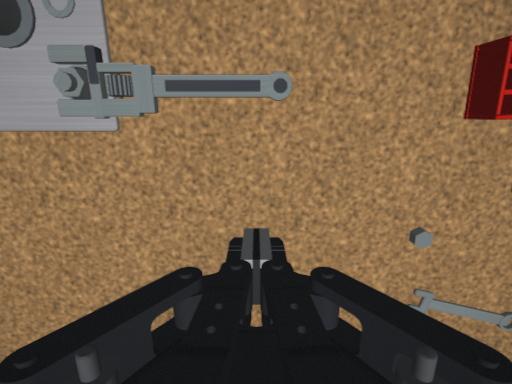

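The wrist view shows the stud top near (68,80), the worm near (120,85) and the handle hole at (281,85.5). The handle lies along the image rows, so the closing line is parallel to it.

Run:
```python
from h import *
from scipy.spatial.transform import Rotation as R
t=np.load('pics/top0.npz');w=dict(np.load('pics/w.npz'))
T=np.eye(4);q=w['rot'];T[:3,:3]=R.from_quat([q[1],q[2],q[3],q[0]]).as_matrix();T[:3,3]=w['pos']
w['world_from_camera']=T@w['mount']
for n,p,q,z in(("stud",(208,202),(68,80),.045),("worm",(236,200.4),(120,85),.040),("hole",(335,187.6),(281,85.5),.032)):
    P,e=tri(t,p,w,q);print(n,(P*1e3).round(1),round(e*1e3,1),(plane(t,p,z)*1e3).round(1),(plane(w,q,z)*1e3).round(1))
```

```text
stud [606.6 147.2  48.6] 1.1 [606.5 147.7  45. ] [607.3 149.6  45. ]
worm [608.7  97.2  36.5] 0.9 [608.6  97.   40. ] [608.1  95.5  40. ]
hole [625.1 -82.3  49.3] 0.5 [628.  -85.1  32. ] [626.5 -83.7  32. ]
```

```bash
python3 -m inch '[[0,0,0,20,44,-38,0],[0,0,0,20,44,-38,0],[0,0,0,21,44,-38,0],[0,0,0,20,45,-38,0],[0,0,0,0,0,-26,0],[0,0,0,0,0,-7,0],[0,0,0,0,0,0,0]]'
```

```text
time_s: 2.52
tool_pos: [0.6074, 0.1081, 0.0466]
ee_rot: [0.001, 0.999, 0.049, -0.0]
wrist_force: [-0.2, -0.5, -0.1]
grip_width: -0.0001
gripper_force: 0.0
```

```bash
python3 -m inch '[[0,0,0,0,2,-5,0],[0,0,0,0,0,-5,0],[0,0,0,0,0,0,0]]'; python3 -m inch '[[0,0,0,0.5,-5,0,0],[0,0,0,0.5,-5,0,0],[0,0,0,0.5,-5,0,0],[0,0,0,0.5,-5,0,0]]';python3 -m inch '[[0,0,0,0.5,-5,0,0],[0,0,0,0.5,-5,0,0],[0,0,0,0,0,0,0]]'
```

```text
time_s: 2.9
tool_pos: [0.6081, 0.1132, 0.0376]
ee_rot: [-0.0, 0.999, 0.051, 0.001]
wrist_force: [-0.4, 0.0, 5.2]
grip_width: -0.0001
gripper_force: 1.9
time_s: 3.4
tool_pos: [0.6119, 0.0967, 0.0386]
ee_rot: [-0.003, 0.999, 0.052, 0.004]
wrist_force: [1.6, 4.4, 6.8]
grip_width: -0.0002
gripper_force: 3.5
time_s: 3.78
tool_pos: [0.6096, 0.0808, 0.0358]
ee_rot: [0.001, 0.999, 0.05, -0.001]
wrist_force: [0.2, 0.1, 0.5]
grip_width: -0.0001
gripper_force: 0.0
```

```bash
python3 -m inch '[[0,0,0,0,0,20,0],[0,0,0,-3,31,0,0],[0,0,0,0,0,-12,0],[0,0,0,0,0,-8,0],[0,0,0,0,0,-2,0],[0,0,0,0,0,0,0]]'; python3 -m inch '[[0,0,0,0.5,-5,0,0],[0,0,0,0.5,-5,0,0],[0,0,0,0.5,-5,0,0],[0,0,0,0.5,-5,0,0]]';python3 -m inch '[[0,0,0,0.5,-5,0,0],[0,0,0,0.5,-5,0,0],[0,0,0,0,0,0,0],[0,0,0,-30,0,40,0],[0,0,0,-50,0,30,0],[0,0,0,0,0,0,0]]'
python3 - <<'E'
from bench import ctrl
import cv2,numpy as np
s=ctrl.state();print(s['time_s'],s['tool_pos'])
out=[]
for n,(x,y) in(('top',(190,165)),('side',(200,205))):
    c=ctrl.capture(n);np.savez(f'pics/{n}1.npz',**c);out.append(cv2.resize(c['color'][y:y+80,x:x+80,::-1],None,fx=5,fy=5,interpolation=cv2.INTER_CUBIC))
cv2.imwrite('pics/j1.png',np.hstack(out))
E
```

```text
time_s: 4.53
tool_pos: [0.6063, 0.1141, 0.0345]
ee_rot: [-0.001, 0.999, 0.051, -0.001]
wrist_force: [-3.0, 2.0, 8.5]
grip_width: 0.0004
gripper_force: 4.4
time_s: 5.03
tool_pos: [0.6081, 0.1094, 0.036]
ee_rot: [-0.01, 0.998, 0.055, 0.001]
wrist_force: [-5.2, 22.7, 15.1]
grip_width: -0.0001
gripper_force: 10.4
time_s: 5.78
tool_pos: [0.5267, 0.082, 0.1049]
ee_rot: [0.001, 0.999, 0.05, -0.002]
wrist_force: [0.4, 0.1, -1.0]
grip_width: 0.0002
gripper_force: 0.0
5.775 [0.52666986 0.0819592  0.10493994]
```

View pics/j1.png

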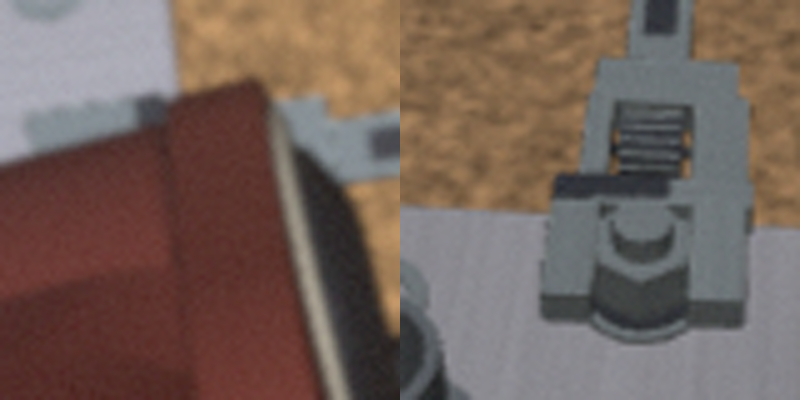

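The jaws now look close on the nut: in the 5x side crop the inner edges are at x≈590 and 691, against 121 px apart before. I estimate the remaining gap at 2 to 3 mm, so I'll drag again and watch the lateral force.

```bash
python3 -m inch '[[0,0,0,50,16,-25,0],[0,0,0,30,13,-25,0],[0,0,0,0,0,-12,0],[0,0,0,0,0,-6,0],[0,0,0,0,0,0,0]]'; python3 -m inch '[[0,0,0,0.5,-5,0,0],[0,0,0,0.5,-5,0,0]]';python3 -m inch '[[0,0,0,0.5,-5,0,0]]';python3 -m inch '[[0,0,0,0.5,-5,0,0]]';python3 -m inch '[[0,0,0,0.5,-5,0,0],[0,0,0,0.5,-5,0,0],[0,0,0,0,0,0,0],[0,0,0,-30,0,40,0],[0,0,0,-50,0,30,0],[0,0,0,0,0,0,0]]'
python3 - <<'E'
from bench import ctrl
import cv2,numpy as np
s=ctrl.state();print(s['time_s'],s['tool_pos'])
x,y=200,205
c=ctrl.capture('side');b=c['color'];a=np.load('pics/side1.npz')['color'];o=np.load('pics/side0.npz')['color']
cv2.imwrite('pics/j2.png',np.hstack([cv2.resize(i[y+25:y+70,x+20:x+80,::-1],None,fx=4.4,fy=4.4*1,interpolation=cv2.INTER_CUBIC) for i in(o,a,b)]))
for r in (257,260,263):print([i[r,226:282].mean(1).astype(int).tolist() for i in(a,b)])
E
```

```text
time_s: 6.5
tool_pos: [0.6114, 0.113, 0.0372]
ee_rot: [-0.0, 0.999, 0.051, 0.001]
wrist_force: [0.1, 1.7, 8.4]
grip_width: 0.0001
gripper_force: 3.9
time_s: 6.75
tool_pos: [0.6119, 0.1104, 0.0381]
ee_rot: [-0.005, 0.999, 0.052, 0.002]
wrist_force: [-1.8, 11.6, 8.3]
grip_width: 0.0002
gripper_force: 5.6
time_s: 6.88
tool_pos: [0.6125, 0.107, 0.0388]
ee_rot: [-0.006, 0.999, 0.053, 0.002]
wrist_force: [-1.6, 10.7, 11.7]
grip_width: -0.0
gripper_force: 6.2
time_s: 7.0
tool_pos: [0.6136, 0.0998, 0.0391]
ee_rot: [-0.005, 0.999, 0.053, 0.003]
wrist_force: [-1.3, 7.3, 11.0]
grip_width: -0.0002
gripper_force: 5.6
time_s: 7.75
tool_pos: [0.5297, 0.0823, 0.1075]
ee_rot: [0.0, 0.999, 0.051, -0.001]
wrist_force: [0.4, -0.1, 0.2]
grip_width: -0.0003
gripper_force: 0.0
7.75 [0.52970651 0.08227235 0.10748255]
[[141, 130, 104, 113, 112, 115, 116, 114, 113, 110, 113, 115, 104, 84, 104, 112, 114, 115, 112, 101, 86, 85, 74, 83, 88, 100, 112, 115, 114, 110, 100, 93, 122, 118, 118, 119, 118, 117, 116, 116, 118, 116, 112, 117, 140, 140, 136, 136, 136, 141, 140, 139, 140, 140, 127, 103], [141, 131, 108, 112
[... 602 characters left out ...]
5, 68, 84, 100, 111, 111, 103, 84, 80, 64, 60, 62, 62, 58, 74, 116, 117, 120, 119, 116, 115, 117, 116, 114, 115, 108, 103, 137, 137, 134, 137, 137, 138, 140, 140, 137, 134, 123, 103]]
[[140, 129, 95, 99, 103, 107, 104, 110, 102, 112, 111, 96, 62, 63, 68, 66, 65, 69, 69, 66, 69, 66, 61, 63, 62, 61, 64, 64, 66, 68, 68, 88, 117, 118, 118, 121, 119, 114, 115, 115, 116, 114, 107, 104, 139, 140, 136, 135, 137, 141, 142, 141, 139, 137, 119, 94], [139, 126, 89, 96, 100, 104, 107, 107, 105, 106, 108, 93, 58, 62, 68, 68, 63, 66, 67, 67, 68, 65, 60, 62, 66, 65, 62, 63, 64, 63, 65, 86, 119, 117, 117, 118, 116, 113, 115, 114, 117, 113, 105, 107, 141, 140, 138, 135, 138, 139, 139, 137, 139, 138, 119, 97]]
```

View pics/j2.png

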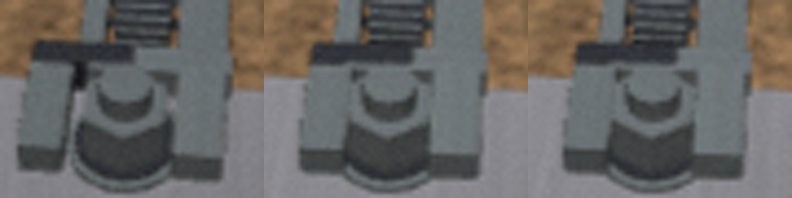

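The third drag left the picture unchanged, with both jaws against the nut, so the jaws fit. Next I move to the far side of the handle.

```bash
python3 -m inch '[[0,0,0,44,-41,0,0],[0,0,0,44,-41,0,0],[0,0,0,43,-40,0,0],[0,0,0,0,0,-50,0],[0,0,0,0,0,-30,0],[0,0,0,0,0,-12,0],[0,0,0,0,0,0,0]]'
```

```text
time_s: 8.68
tool_pos: [0.6641, -0.0395, 0.0131]
ee_rot: [0.0, 0.999, 0.051, -0.001]
wrist_force: [0.3, 1.0, 0.9]
grip_width: 0.0002
gripper_force: 0.0
```

```bash
python3 -m inch '[[0,0,0,-14,-3,2,0],[0,0,0,-14,-3,0,0],[0,0,0,-13,-1,0,0],[0,0,0,-13,-1,0,0],[0,0,0,-13,0,0,0],[0,0,0,-13,1,0,0],[0,0,0,-13,2,0,0],[0,0,0,-12,2,0,0]]';  python3 -m inch '[[0,0,0,-13,4,0,0],[0,0,0,-12,4,0,0],[0,0,0,-12,5,0,0],[0,0,0,-11,6,0,0],[0,0,0,0,0,0,0]]'
python3 - <<'E'
from bench import ctrl
import cv2,numpy as np
s=ctrl.state();print(s['time_s'],s['tool_pos'],s['joint_positions'])
out=[]
for n in('top','side'):
    c=ctrl.capture(n);np.savez(f'pics/{n}2.npz',**c);out.append(c['color'][...,::-1])
cv2.imwrite('pics/p1.png',np.hstack([cv2.resize(out[0][150:350,160:360],(400,400)),cv2.resize(out[1][130:290,180:340],(400,400))]))
E
```

```text
time_s: 9.68
tool_pos: [0.5613, -0.042, 0.0182]
ee_rot: [0.0, 0.999, 0.051, 0.003]
wrist_force: [1.5, 0.5, -0.3]
grip_width: 0.0001
gripper_force: 0.5
time_s: 10.3
tool_pos: [0.5094, -0.0224, 0.0161]
ee_rot: [-0.0, 0.999, 0.052, -0.001]
wrist_force: [0.5, 0.2, 0.1]
grip_width: 0.0001
gripper_force: 0.0
10.3 [ 0.50937576 -0.02243658  0.01610922] [ 0.02118675  0.73011487 -0.03014116  2.01551927  0.05086889  0.39956591
 -1.51582643]
```

View pics/p1.png

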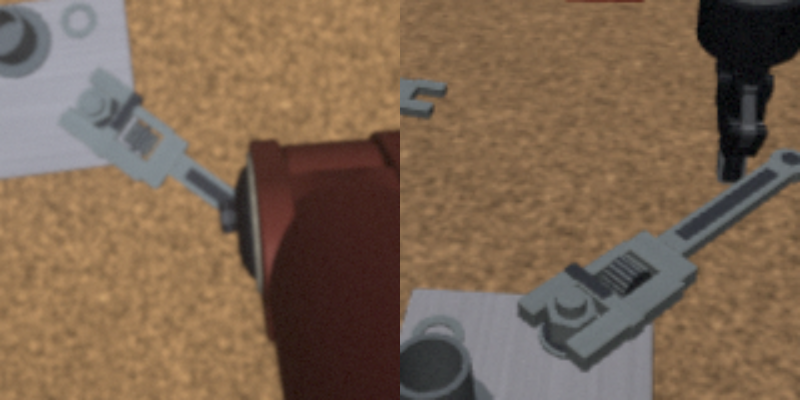

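Both views show the wrench swung towards the robot with the jaws still on the nut. Side pixels: stud about (248.4,250), handle hole about (335,193), slot ends (291.5,227) and (331,198).

Run:
```python
from h import *
s=np.load('pics/side0.npz')
def ang(a,b):
    d=plane(s,b,.032)-plane(s,a,.032);return np.degrees(np.arctan2(d[1],d[0]))
print(ang((254.8,212.2),(258,178)), ang((291.5,227),(331,198)), ang((291.5,227),(335,193)), plane(s,(335,193),.032))
N=np.array([.606,.148]);P=plane(s,(335,193),.032)[:2]-N;print(np.degrees(np.arctan2(P[1],P[0])),np.linalg.norm(P))
```

```text
-83.96510049478843 -125.99065829944107 -124.35678139705942 [ 0.46646027 -0.0371119   0.032     ]
-127.00945642663046 0.23181404278446174
```

```bash
python3 -m inch '[[0,0,0,-10,6,0,0],[0,0,0,-10,7,0,0],[0,0,0,0,0,0,0],[0,0,0,20,-15,0,0],[0,0,0,0,0,45,0],[0,0,0,0,-30,50,0],[0,0,0,0,-60,0,0],[0,0,0,0,-60,0,0]]';python3 -m inch '[[0,0,0,0,-60,0,0],[0,0,0,0,-60,0,0],[0,0,0,0,0,0,0]]'
python3 - <<'E'
from bench import ctrl
import cv2,numpy as np
s=ctrl.state();print(s['time_s'],s['tool_pos'],s['wrist_force'])
out=[]
for n in('top','side'):
    c=ctrl.capture(n);out.append(c['color'][...,::-1])
cv2.imwrite('pics/p2.png',np.hstack([cv2.resize(out[0][150:350,160:360],(400,400)),cv2.resize(out[1][130:290,180:340],(400,400))]))
E
```

```text
time_s: 11.4
tool_pos: [0.5114, -0.1764, 0.1122]
ee_rot: [0.0, 0.999, 0.052, 0.001]
wrist_force: [1.6, 0.2, 0.7]
grip_width: 0.0001
gripper_force: 0.0
time_s: 11.78
tool_pos: [0.5083, -0.3032, 0.1109]
ee_rot: [0.002, 0.999, 0.045, -0.001]
wrist_force: [-0.2, 0.8, 0.3]
grip_width: -0.0001
gripper_force: 0.0
11.775 [ 0.5082774  -0.30317424  0.11088974] [-0.2346919   0.77027057  0.25501403]
```

View pics/p2.png

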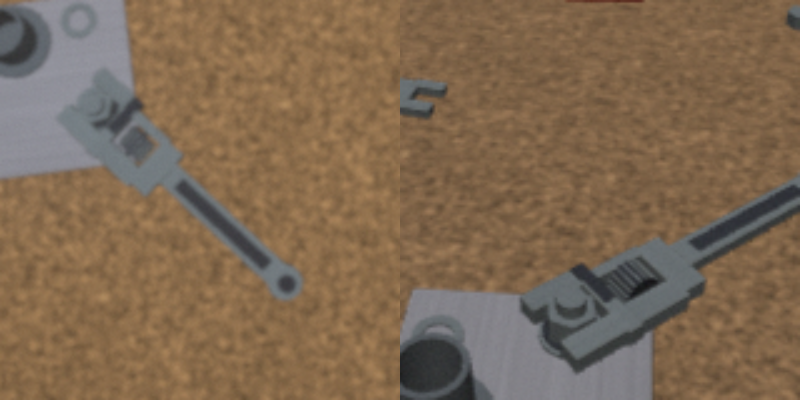

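The top view shows the handle slot from (182,185) to (268,264) in the crop. That is a swing of about 50 degrees, with the jaws still tight on the nut and the robot clear.

```bash
python3 -c "
from bench import ctrl
print(ctrl.close_job())"
```

```text
the job is handed in; nothing more can be done
None
```

The jaws were rolled in until they stopped on the nut and the handle was swung about 50° clockwise, so I estimate the nut turned about 45° after play (not measured directly); the arm was clear of everything when I handed the job in at about 12 s, and no verdict came back.

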